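# Close the ink mixer and start it

### The job

The ink pot already stands in the mixer: press the mixer's sprung lid down until it snaps shut and stays shut by itself. Then start the mix on the console: press the blue key, then the yellow, then the green, one at a time, each until it snaps down and stays down. Press no key before the lid is shut, never press the red stop key, and leave the pots and tools around the mixer where they are.

Things in the scene. Friction and masses are not known exactly. Their poses are not given: they have to be found in the camera images.
- mixer: fixed ink mixer: open grey tub 200 x 200 x 120 high, with a blue console 200 (x) x 125 (y) x 90 high joined to its right side (y -100 to -225 mm). Origin: centre of the tub's underside, on the table; x runs from the front (robot side) back to the hinge, y left, z up. Four round keys on the console in a 60 mm square centred at x 0, y -163 mm; which colour is where varies
- lid (a joint): hinge of the orange-framed clear lid, rad: 0 = shut, 0.95 = fully open. A spring pushes the lid open (about 4 N at its front edge) until it is pressed below about 0.14 rad; from there it is drawn shut and stays shut
- lid_hinge (a point): middle of the lid's hinge axis, which runs along the mixer's y: 100 mm behind the mixer's origin, 121 mm up. The lid is 200 x 200 x 10 mm thick, its underside in the plane of the axis; it opens upward and backward
- lid_edge (a point): middle of the upper front edge of the lid, 200 mm from the hinge, 10 mm above its underside (so 131 mm above the table when shut); a 14 mm grip tab stands out beyond it
- pot_in: ink pot standing in the mixer's tub, 76 dia x 80 high, blue label; origin at the centre of its underside
- key_blue (a joint): travel of the blue key, m: 0 = up, 0.008 = fully down; needs about 3 N, snaps down after about 5 mm and then stays down
- key_blue_top (a point): centre of the top of the blue key, a round cap 32 mm dia that stands 18 mm above the console (108 mm above the table) when up, with a metal collar 46 dia x 6 high
- key_yellow (a joint): travel of the yellow key, m: 0 = up, 0.008 = fully down; needs about 3 N, snaps down after about 5 mm and then stays down
- key_yellow_top (a point): centre of the top of the yellow key, a round cap 32 mm dia that stands 18 mm above the console (108 mm above the table) when up, with a metal collar 46 dia x 6 high
- key_green (a joint): travel of the green key, m: 0 = up, 0.008 = fully down; needs about 3 N, snaps down after about 5 mm and then stays down
- key_green_top (a point): centre of the top of the green key, a round cap 32 mm dia that stands 18 mm above the console (108 mm above the table) when up, with a metal collar 46 dia x 6 high
- key_red (a joint): travel of the red key, m: 0 = up, 0.008 = fully down; springs back up when let go; it must not be pressed
- key_red_top (a point): centre of the top of the red key, a round cap 32 mm dia that stands 18 mm above the console (108 mm above the table) when up, with a metal collar 46 dia x 6 high
- pot_pink: ink pot, pink label, 76 dia x 85 high, to the right of the console; a bystander; origin at the centre of its underside
- pot_lime: ink pot, lime label, 76 dia x 85 high, to the right of the console; a bystander; origin at the centre of its underside
- squeegee: wooden squeegee lying flat, 50 x 240 x 28 high with a rubber blade; a bystander; origin at the centre of its underside
- tape_gun: green tape dispenser, 160 x 70 x 87 high; a bystander; origin at the centre of its underside
- ink_knife: ink spatula lying flat, dark wooden handle, about 250 long; a bystander; origin at the centre of its underside
- tape_roll: brown roll of tape lying flat, 100 dia x 24 high; a bystander; origin at the centre of its underside
- bucket: white ink can, 120 dia x 130 high; a bystander; origin at the centre of its underside
Mind the look-alikes: they are no part of the job. Leave any orange or purple look-alike of the pot_in alone.

How it is judged:
On the way, in this order (a step that is already met when the one before it is completed fails the run):
1. the lid is shut, with all keys still up (value of joint lid below 0.03 rad and value of joint each of key_blue, key_yellow, key_green, key_red below 0.003 m), for 0.2 s.
2. the blue key is down, yellow and green still up (value of joint lid below 0.03 rad and value of joint key_blue above 0.0055 m and value of joint each of key_yellow, key_green below 0.003 m), for 0.2 s.
3. the yellow key is down too, green still up (value of joint lid below 0.03 rad and value of joint each of key_blue, key_yellow above 0.0055 m and value of joint key_green below 0.003 m), for 0.2 s.
4. the green key is down too (value of joint lid below 0.03 rad and value of joint each of key_blue, key_yellow, key_green above 0.0055 m), for 0.2 s.
At the end, for the whole second after the job is handed in: The lid is shut (within 0.03 rad), the blue, yellow and green keys are down (more than 5.5 mm), the red key is up (under 3 mm), and the ink pot stands upright in the tub (within 50 mm of its centre, tilt under 0.2 rad) (all of step 4 and value of joint key_red below 0.003 m and horizontal distance between pot_in and mixer below 0.05 m and angle between pot_in's own z axis and vertical below 0.2 rad); the robot touches nothing.
It fails at once if a key is pressed (3 mm or more) while the lid is open (over 0.1 rad) (value of joint lid above 0.1 rad and value of joint any of key_blue, key_yellow, key_green, key_red above 0.003 m).
It fails at once if the red stop key is pressed (3 mm or more) (value of joint key_red above 0.003 m).
It fails at once if a pot or tool around the mixer is moved more than 30 mm (distance of any of pot_pink, pot_lime, squeegee, tape_gun, ink_knife, tape_roll, bucket from where it was at the start of the episode above 0.03 m).
It also fails if it takes over 50 s, if anything falls off the work surface, if the arm or the gripper's body presses on something with over 40 N, if the wrist force passes 120 N, or if a joint passes its speed limit or range.

### The arm

A 6-joint arm with a two-finger parallel gripper is mounted at the origin on the work surface. World frame = base frame: x ahead of the robot, y to its left, z up, the work surface at z = 0. Lengths are in m, angles in rad, forces in N, time in s.
With the tool pointing down it reaches from about 0.275 to 1 m from the base axis. Payload 8.4 kg.
Tool frame: the origin (TCP) lies on the centre line of the jaws, within the pads' length; the fingertips stand 17 mm ahead of it and the grasp point (between the pads) lies 2 mm behind it (bot.tcp_to_tips is the z of the fingertips in the tool frame, in m); z points along the fingers, y is the line along which they close (so a half turn about z gives the same grasp; the last joint's range is limited). The gripper opens to 85 mm and grips with 20 to 120 N. Pads are 22 mm wide; open, the fingers measure 114 mm over their backs; the gripper's body (76 mm by 85 mm) begins 54 mm behind the grasp point. The pads swing forward as they close: fully open they stand 13 mm farther back than shut.
Start: joints at [1.155, 0.353, 1.633, -0, 1.155, -0.002], TCP at [0.251, 0.572, 0.248] pointing down, gripper open.
Joint ranges: [-2.63, 2.63], [-0.92, 2.1], [0.06, 2.66], [-1.3, 4.44], [0, 2.69], [-3.02, 3.02]. Speed limits (rad/s): [2.22, 2.22, 2.79, 3.14, 3.14, 3.14].

### API

Orientations are given as a unit quaternion [x, y, z, w].
In Python, from workcell import bot, hand, kinematics, get_obs, vision, hand_in gives the robot as it stands. The module is installed in compiled form; this text tells all that it offers. Calls block until the motion is done:
- bot.reach(position, orientation): joint-space move of the TCP to a pose.
- bot.servo_line(position, ori=None, velocity=0.15): straight line of the TCP; ori=None keeps the orientation; velocity is the mean speed in m/s.
- bot.goto_joints(angles): joint-space move.
- hand.move_gripper(opening, strength=None): finger opening in m; strength is the grip in N (None keeps the last); returns when the fingers have stopped.
- bot.dwell(seconds).
- kinematics.solve_ik(position, orientation): joint angles nearest the present ones, or None.
- get_obs(): the state.
- vision.read_camera(name): name is "side" or "top" or "wrist"; returns a dict with "frame" (400x640x3 uint8, red, green, blue), "intrinsics" (3x3 intrinsics, pixels), "view" (4x4, takes a point from world to camera coordinates). Camera axes: x right, y down, z forward; pixel columns grow to the right and rows downward; lengths in m; the calibration is good to about 2 mm. A picture is of the moment at which its call begins. There is no depth.
A pose or a line that the arm cannot do raises bot.IKError and nothing moves.
- hand_in(): hands the job in; it is judged then, once.
The state is a dict: "time_s": time; "joint_pos": joint angles; "joint_vel": joint speeds; "joint_efforts": joint torques, N m; "position": TCP position; "orientation": TCP orientation; "wrist_force": force on the tool from outside, world axes, zero at the start; "ft_torque": the same for the moment, N m; "gripper_width": finger opening in m; "grip_force": force on a finger pad.
Only numpy, scipy, OpenCV 4.12 (cv2) and the standard library are available. Lean on these libraries where they do the work, as an engineer would, in place of code of your own. Each camera call takes 0.05 s, during which the arm holds its last target. There are 200 camera calls.

## Working session

There is one attempt and no reset: what is moved stays moved. The work goes in short steps, each a Python script; the robot and the scene stay as the last script left them, time stands still between calls to the robot, and variables do not carry over. Pictures are saved under pics/ and viewed, at most 10 in all, crops included, and the job is handed in when it is done.

```bash
mkdir -p pics; python3 - <<'E'
from workcell import vision,get_obs
import cv2,pickle
d={}
for n in("side","top"):
    c=vision.read_camera(n);d[n]=c;cv2.imwrite(f"pics/{n}0.png",c["frame"][:,:,::-1])
pickle.dump(d,open("cams.pkl","wb"))
o=get_obs();print(o["time_s"],o["orientation"],o["position"])
E
```

```text
0.1 [ 2.05406618e-01  9.78676483e-01 -6.68211981e-04 -1.30366690e-04] [0.25111932 0.57185648 0.24759271]
```

View pics/side0.png

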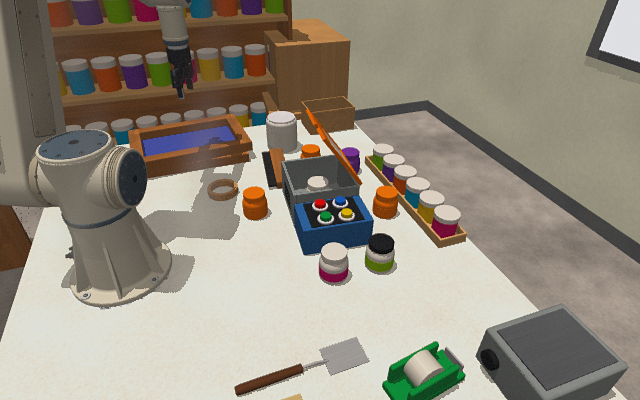

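View pics/top0.png

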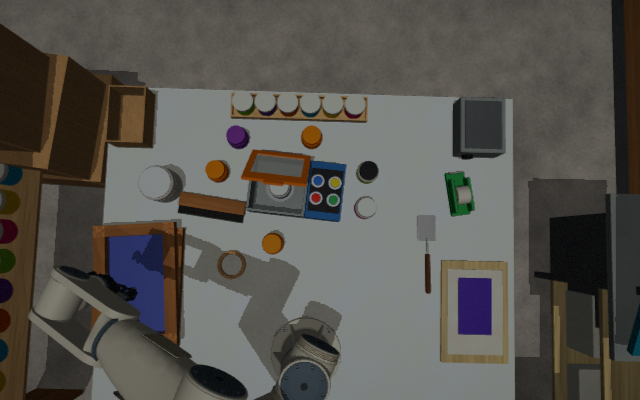

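The side view shows the keys at red (320,204), blue (340,201), green (326,216) and yellow (347,214). The lid is open, with its tip near (310,108). In the top view the keys are blue (318,181), yellow (334,183), red (316,198) and green (333,200). I'll triangulate from these.

```bash
cat >h.py <<'E'
import numpy as np,cv2,pickle
def P(c): return np.array(c["intrinsics"])@np.array(c["view"])[:3]
def tri(a,pa,b,pb):
    X=cv2.triangulatePoints(P(a),P(b),np.float64(pa).reshape(2,1),np.float64(pb).reshape(2,1))[:,0];X=X[:3]/X[3]
    e=[np.linalg.norm(proj(c,X)-p) for c,p in((a,pa),(b,pb))]
    return X,max(e)
def proj(c,X):
    q=P(c)@np.append(X,1);return q[:2]/q[2]
def onplane(c,p,z):
    M=P(c);H=np.c_[M[:,0],M[:,1],M[:,2]*z+M[:,3]];q=np.linalg.solve(H,[*p,1]);return q[:2]/q[2]
H={"red":[(0,6),(174,180)],"yellow":[(20,32)],"green":[(45,85)],"blue":[(100,118)]}
def blob(img,col,c,r=9):
    hsv=cv2.cvtColor(img,cv2.COLOR_RGB2HSV);m=np.zeros(hsv.shape[:2],np.uint8)
    for a,b in H[col]: m|=cv2.inRange(hsv,(a,140,90),(b,255,255))
    k=np.zeros_like(m);cv2.circle(k,c,r,255,-1);m&=k
    n,l,s,ce=cv2.connectedComponentsWithStats(m)
    i=1+np.argmax(s[1:,4]);return ce[i],s[i,4]
E
python3 - <<'E'
from h import *
d=pickle.load(open("cams.pkl","rb"));s,t=d["side"],d["top"]
S=dict(red=(320,204),blue=(340,201),green=(326,216),yellow=(347,214));T=dict(red=(316,198),blue=(318,181),green=(333,200),yellow=(334,183))
for k in S:
    a,n=blob(s["frame"],k,S[k]);b,m=blob(t["frame"],k,T[k],8);X,e=tri(s,a,t,b)
    print(k,a.round(1),n,b.round(1),m,X.round(4),round(e,2),onplane(t,b,.108).round(4),onplane(s,a,.105).round(4))
a=cv2.resize(s["frame"][80:260,230:410],None,fx=3,fy=3,interpolation=2);b=cv2.resize(t["frame"][130:230,230:380],None,fx=3.6,fy=3.6,interpolation=2)
o=np.zeros((600,800,3),np.uint8);b=b[:, :];cv2.imwrite("pics/c1.png",a[:,:,::-1]);cv2.imwrite("pics/c2.png",b[:,:,::-1])
E
```

```text
red [319.7 203.1] 88 [315.4 197.2] 56 [ 0.5436 -0.0184  0.0999] 0.22 [ 0.5424 -0.0182] [ 0.5418 -0.025 ]
blue [339.9 199.4] 67 [317.4 180.1] 56 [ 0.6029 -0.0236  0.1025] 0.29 [ 0.6016 -0.0233] [ 0.6023 -0.0269]
green [325.3 214.6] 63 [332.7 199.3] 52 [ 0.538 -0.078  0.104] 0.35 [ 0.537  -0.0776] [ 0.5385 -0.0793]
yellow [346.  212.6] 98 [334.5 182.1] 58 [ 0.5978 -0.0829  0.0995] 0.16 [ 0.5964 -0.0824] [ 0.5952 -0.0895]
```

View pics/c1.png

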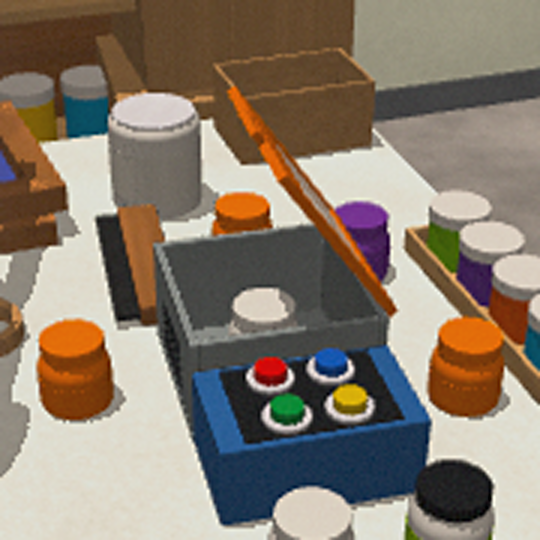

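View pics/c2.png

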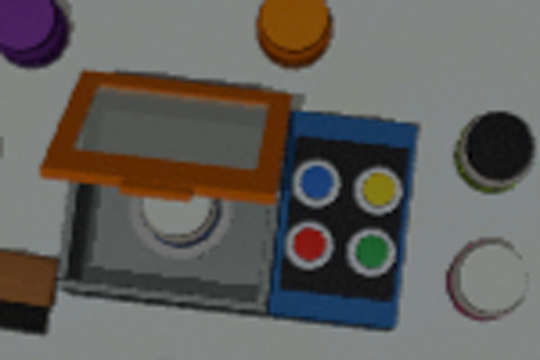

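Triangulated keys form the expected 60 mm square at the right height, with yaw about -0.09 rad. Next I fit the mixer frame and check the lid by overlaying the model.

```bash
cat >>h.py <<'E'
# mixer frame from keys (on-plane from top view averaged with triangulation)
K=dict(red=(.5430,-.0190),blue=(.6022,-.0239),green=(.5377,-.0780),yellow=(.5968,-.0834))
K={k:np.array(v) for k,v in K.items()}
v=(K["blue"]-K["red"]+K["yellow"]-K["green"]); w=(K["red"]-K["green"]+K["blue"]-K["yellow"])
yaw=np.angle(complex(*v)+complex(w[1],-w[0]))
ex=np.array([np.cos(yaw),np.sin(yaw)]);ey=np.array([-ex[1],ex[0]])
O=sum(K.values())/4+.163*ey
def mw(x,y,z): return np.append(O+x*ex+y*ey,z)
def lid(r,th,y=0,h=.01): return mw(.1-r*np.cos(th)+h*np.sin(th),y,.121+r*np.sin(th)+h*np.cos(th))
from scipy.spatial.transform import Rotation as R
Q=R.from_matrix(np.c_[np.append(ex,0),np.append(-ey,0),[0,0,-1]]).as_quat()
E
python3 - <<'E'
from h import *
print(yaw,O,[(k,(K[k]-mw(0,-.163,0)[:2]).round(4)) for k in K])
d=pickle.load(open("cams.pkl","rb"));ims=[]
for n,(r0,r1,c0,c1) in dict(side=(90,260,250,410),top=(130,230,230,380)).items():
    c=d[n];f=4 if n=="side" else 4
    im=cv2.resize(c["frame"][r0:r1,c0:c1],None,fx=f,fy=f,interpolation=2)[:,:,::-1].copy()
    def L(pts,col):
        q=np.array([(proj(c,p)-[c0,r0])*f+f/2 for p in pts]).round().astype(int);cv2.polylines(im,[q],True,col,1)
    L([lid(0,.95,-.1),lid(.2,.95,-.1),lid(.2,.95,.1),lid(0,.95,.1)],(255,255,0))
    L([mw(-.1,-.1,.12),mw(-.1,.1,.12),mw(.1,.1,.12),mw(.1,-.1,.12)],(0,255,0))
    L([mw(-.1,-.1,.09),mw(-.1,-.225,.09),mw(.1,-.225,.09),mw(.1,-.1,.09)],(255,0,255))
    cv2.imwrite(f"pics/o_{n}.png",im[:600,:800])
E
```

```text
-0.08845104015708113 [0.58432373 0.11128779] [('red', array([-0.0269,  0.0321])), ('blue', array([0.0323, 0.0272])), ('green', array([-0.0322, -0.0269])), ('yellow', array([ 0.0269, -0.0323]))]
```

View pics/o_side.png

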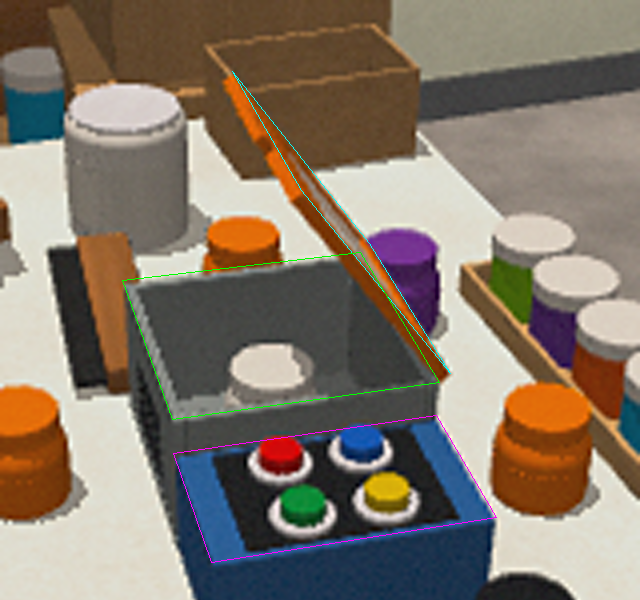

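View pics/o_top.png

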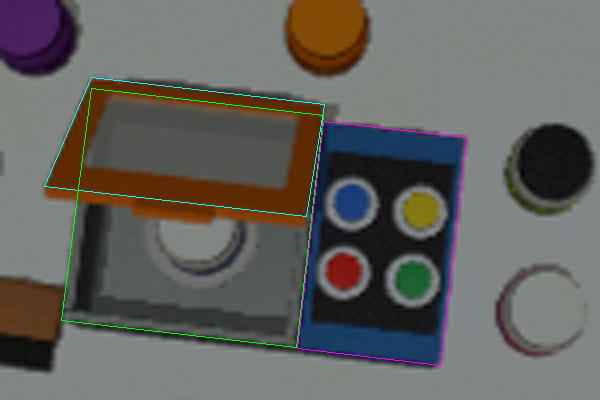

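The model overlay matches the tub, console and open lid (0.95 rad) to within a pixel or so in both views. Now I close the lid along its arc with the gripper shut.

```bash
cat >lid.py <<'E'
from h import *
from workcell import bot,hand,kinematics,get_obs,vision
tt=bot.tcp_to_tips
hand.move_gripper(0.0,30)
def T(th,h=.01): # TCP for the front corner of the tips at radius .19
    return lid(.19,th,0,h)+np.append(.011*ex,tt)
a=T(.95,.03);a[2]=.45
p=np.array(get_obs()["position"]);p[2]=.45
bot.servo_line(p,velocity=.2); bot.reach(a,Q)
bot.servo_line(T(.95,.022),velocity=.12)
for th in [*np.linspace(.9,.1,9),.05,.01]:
    bot.servo_line(T(th),velocity=.07)
    o=get_obs();print(round(th,2),np.round(o["wrist_force"],1),np.round(np.array(o["position"])-T(th),4),round(o["time_s"],1))
    if np.linalg.norm(o["wrist_force"])>40: break
E
python3 lid.py; python3 - <<'E'
from workcell import vision
import cv2
c=vision.read_camera("side");cv2.imwrite("pics/s2.png",cv2.resize(c["frame"][60:260,230:430],None,fx=2.5,fy=2.5)[:,:,::-1])
E
```

```text
0.9 [2.3 0.5 2.9] [0.0004 0.0001 0.0006] 5.9
0.8 [1.9 1.1 3.4] [0.0002 0.     0.0002] 6.4
0.7 [1.2 0.3 3.6] [ 0.0001 -0.0001  0.0001] 6.8
0.6 [ 0.2 -0.6  2.7] [-0.0002 -0.0001 -0.    ] 7.2
0.5 [ 0.3 -1.4  1.7] [-0.0004 -0.     -0.0002] 7.6
0.4 [-0.  -0.7  1.2] [-0.0005 -0.     -0.0005] 8.1
0.3 [0.3 0.2 0.1] [-0.0006 -0.0001 -0.0006] 8.5
0.2 [ 0.2 -0.4  0.8] [-0.0005 -0.0001 -0.0006] 8.9
0.1 [ 0.3 -0.5  0.2] [-0.0004 -0.0001 -0.0006] 9.3
0.05 [0.6 0.8 0.2] [-0.0004 -0.0001 -0.0005] 9.6
0.01 [-0.1 -0.5  0.2] [-0.0004 -0.0001 -0.0005] 9.9
```

View pics/s2.png

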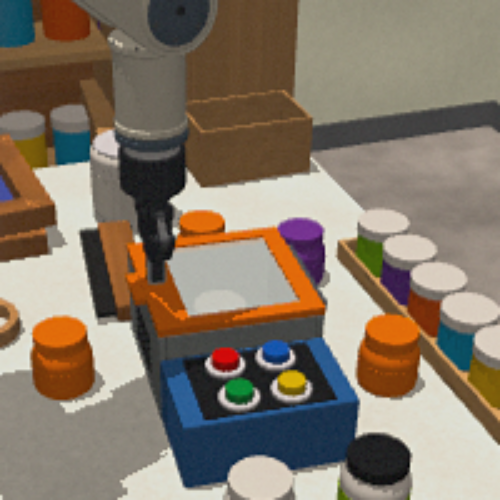

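The picture shows the lid lying flat under the fingers, near (180,285) in the crop. I'll lift off and check that it holds.

```bash
python3 - <<'E'
from h import *
from workcell import bot,get_obs,vision
p=np.array(get_obs()["position"]);p[2]+=.08
bot.servo_line(p,velocity=.15)
k=mw(*[.03,-.13,.20]);
c=vision.read_camera("side");f=4;r0,c0=130,260
im=cv2.resize(c["frame"][r0:260,c0:410],None,fx=f,fy=f,interpolation=2)[:,:,::-1].copy()
for th,col in((0,(255,255,0)),(.1,(0,0,255))):
    q=np.array([(proj(c,p)-[c0,r0])*f+2 for p in [lid(0,th,-.1),lid(.2,th,-.1),lid(.2,th,.1),lid(0,th,.1)]]).round().astype(int);cv2.polylines(im,[q],True,col,1)
cv2.imwrite("pics/s3.png",im);print(get_obs()["time_s"],get_obs()["wrist_force"])
E
```

```text
10.6667 [-0.35104631 -0.28633929 -0.32157295]
```

View pics/s3.png

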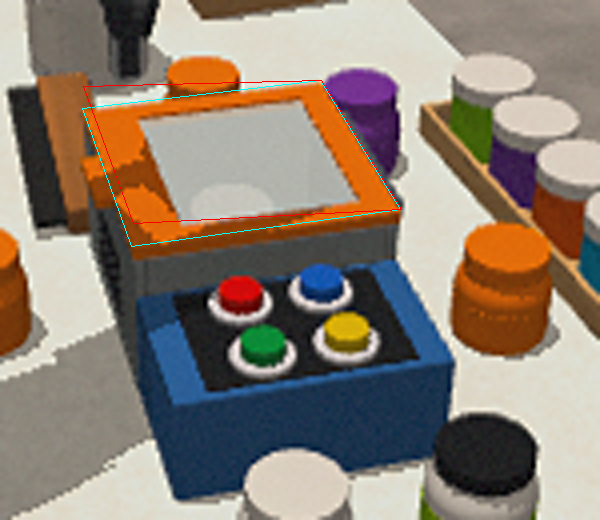

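The lid edges lie on the 0 rad outline (cyan), so it stays shut with the robot clear. Next are the keys.

```bash
python3 - <<'E'
from h import *
from workcell import bot,get_obs,vision
tt=bot.tcp_to_tips
for k in("blue","yellow","green"):
    x=K[k]
    def at(z): return np.append(x,z+tt)
    up=at(.17); bot.reach(up,Q) if k=="blue" else bot.servo_line(up,velocity=.12)
    bot.servo_line(at(.112),velocity=.1); F=[]
    for z in np.arange(.110,.0999,-.001):
        bot.servo_line(at(z),velocity=.02);f=get_obs()["wrist_force"][2];F.append(round(float(f),1))
        if f>15: break
    bot.dwell(.1);print(k,round(z,4),F,get_obs()["position"][2]-tt)
    bot.servo_line(up,velocity=.15);bot.dwell(.25)
p=up+[-.1,0,.25];bot.servo_line(p,velocity=.25)
c=vision.read_camera("side");t=vision.read_camera("top")
cv2.imwrite("pics/s4.png",cv2.resize(c["frame"][130:260,260:410],None,fx=4,fy=4,interpolation=2)[:,:,::-1]);print(get_obs()["time_s"])
E
```

```text
blue 0.1 [0.4, 1.0, 1.3, 2.5, 1.5, 1.9, 0.7, 0.3, -0.1, 0.3, 1.3] 0.1000860513499714
yellow 0.1 [0.2, 0.4, 1.2, 1.8, 2.2, 1.0, -0.6, 0.7, 0.6, 0.6, 1.8] 0.10010161210685671
green 0.1 [0.5, 0.1, 0.4, 2.0, 1.8, 1.4, 1.2, 0.4, 0.7, 0.6, 1.3] 0.10008288778760441
27.375
```

View pics/s4.png

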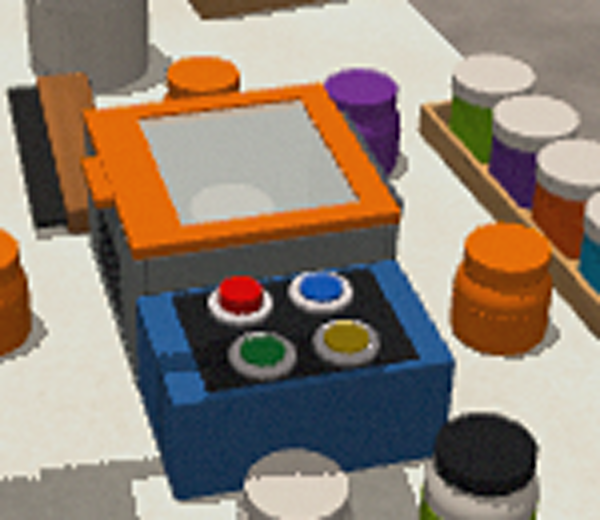

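Blue (321,288), yellow (346,337) and green (264,351) now sit low in their collars. Red (240,294) is still up and the lid is shut.

```bash
python3 -c "
from workcell import hand_in
print(hand_in())"
```

```text
the job is handed in; nothing more can be done
None
```

I shut the mixer lid, pressed blue, yellow and green in that order (all three stayed down), left red up and handed the job in at about 27 s; the hand-in call returned no verdict.

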